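# Stow the drift pin and swing the ball dish to the catch box

## Task

Get the ball dish ready for tipping: take the steel drift pin that stands in the wooden block, drop it point down into the narrow tube on the side of the dish and let go of it. Then take the dish by the wooden grip of its bridge handle, lift it straight up about 6 cm off its seat, and only then turn it in the air, level and above the seat, a quarter turn (anticlockwise seen from above) until its pouring lip points at the catch box on the board; the loose ball stays in the middle of the dish all the while. Finish holding the dish still in the air like that, without putting it down or letting go, and leave the ball bearing and the rusty bolt alone.

Things in the scene. Friction and masses are not known exactly. Their poses are not given: they have to be found in the camera images.
- board: fixed light wooden board, 240 x 320 x 15 mm, lying on the bench. Origin on its underside, below the middle of the seat ring; z up. A grey seat ring (outer diameter 104, 4 mm high) on its top surrounds the foot of the dish. Its +y axis points from the seat to the open aluminium catch box (80 mm along x, 62 mm along y, rim 51 mm above the bench), whose near wall is 126 mm from the seat's centre.
- seat (a point): centre of the seat ring, on the top face of the board (15 mm above the bench)
- catch_box (a point): centre of the open top of the catch box fixed on the board, 157 mm from the seat's centre in the board's +y direction
- dish: loose aluminium dish, 0.45 kg: a shallow cone (slope 11 degrees), diameter 166, on a foot ring of diameter 84. Origin at the centre of the foot's underside, z up, +x to the pouring lip (channel 34 mm wide), -x to the pin tube (100 mm off the centre). A bridge handle spans it along its y, legs at +-79 mm. Starts in the seat ring, lip roughly along the board's +x, a quarter turn from the catch box
- dish_foot (a point): centre of the underside of the dish's foot (the dish's origin)
- dish_handle (a point): centre of the wooden grip at the top of the bridge handle, 145 mm above the dish's underside, straight above the middle of the dish; the grip is 20 mm wide (dish x), 76 mm long (dish y) and 24 mm high, with free space under it; axes as the dish
- dish_lip (a point): end of the pouring lip, 107 mm from the dish's axis along its +x, 27 mm above its underside
- tube_mouth (a point): centre of the upper mouth of the tube on the dish, 54 mm above the dish's underside; open bore of diameter 20, outer diameter 27 at the mouth, bore floor 46 mm below the mouth; upright
- ball_center (a point): centre of the loose steel ball, diameter 24, resting in the middle of the dish
- pin_block: fixed dark wooden block, 70 (x) x 100 (y) x 45 mm high, with one round hole in the middle of its top, 30 mm deep; origin at the centre of its underside
- pin_grip (a point): point on the axis of the loose steel drift pin, 85 mm above its point; the pin is a plain rod of diameter 12, length 110, 0.085 kg, with its lowest 12 mm tapered to a point, standing point down in the block's hole (80 mm of it stand out); z along the pin from point to butt
- pin_tip (a point): point (lower end) of the drift pin
- bearing: loose ball bearing, a steel ring 47 mm across and 14 high, lying on the bench; leave it alone
- bolt: loose rusty bolt, 88 mm long, lying on the bench; leave it alone

How it is judged (in metres and radians):
On the way, in this order (a step that is already met when the one before it is completed fails the run):
1. the pin stands point down in the dish's tube, released, the dish still on its seat (horizontal distance between pin_tip and tube_mouth below 0.015 m and z of pin_tip in the frame of dish below 0.018 m and angle between pin_grip's own z axis and vertical below 0.3 rad and contact force between the fingers and pin below 0.2 N and z of dish_foot in the frame of board below 0.02 m), for 0.2 s.
2. the dish is lifted at least 25 mm clear of its seat by the gripper, its lip not yet turned (z of dish_foot in the frame of board above 0.04 m and x of dish_lip in the frame of board above 0.08 m and contact force between the fingers and dish above 1 N), for 0.1 s.
At the end, for the whole second after the job is handed in: Gripper holds the dish still in the air: foot 30-120 mm above the board and within 40 mm of the seat centre sideways, level within 0.12 rad, lip towards the catch box within 0.2 rad, ball within about 23 mm of the middle, pin down in the tube, dish not touching the board (z of dish_foot in the frame of board between 0.045 and 0.135 m and contact force between the fingers and dish above 1 N and contact force between dish and board below 0.1 N and horizontal distance between dish_foot and seat below 0.04 m and angle between the x axis of dish and the y axis of board, either way round below 0.2 rad and y of dish_lip in the frame of board above 0.04 m and angle between dish's own z axis and vertical below 0.12 rad and distance between ball_center and dish_foot below 0.03 m and horizontal distance between pin_tip and tube_mouth below 0.018 m and z of pin_tip in the frame of dish below 0.018 m and linear speed of dish below 0.03 m/s); the arm keeps its last pose, push and grip.
It fails at once if the ball rolls more than half way to the rim (40 mm from the middle of the dish) (distance between ball_center and dish_foot above 0.047 m).
It fails at once if the dish is tipped by more than 0.25 rad (angle between dish's own z axis and vertical above 0.25 rad).
It fails at once if the ball bearing is disturbed (distance of bearing from where it was at the start of the episode above 0.02 m).
It fails at once if the rusty bolt is disturbed (distance of bolt from where it was at the start of the episode above 0.02 m).
It also fails if it takes over 54 s, if anything falls off the work surface, if the arm or the gripper's body presses on something with over 40 N, if the wrist force passes 120 N, or if a joint passes its speed limit or range.

## Robot

A 6-joint arm with a two-finger parallel gripper is mounted at the origin on a cart in front of the work surface, level with it; the furniture and walls round the work are solid. World frame = base frame: x ahead of the robot, y to its left, z up, the work surface at z = 0. Lengths are in m, angles in degrees, forces in N, time in s.
With the tool pointing down it reaches from about 0.35 to 0.875 m from the base axis. Payload 4.2 kg.
Tool frame: the origin (TCP) lies at the very end of the fingers, on their centre line; the grasp point (between the pads) lies 19 mm behind it; z points along the fingers, y is the line along which they close (so a half turn about z gives the same grasp; the last joint's range is limited). The gripper opens to 87 mm and grips with 3 to 60 N. Pads are 19 mm wide; open, the fingers measure 117 mm over their backs; the gripper's body (75 mm by 190 mm) begins 51 mm behind the grasp point.
Start: joints at [82.941, 22.042, 0.453, 0, -68.411, -14.817], TCP at [0.233, 0.58, 0.223] pointing down, gripper open.
Joint ranges: [-179.83, 179.83], [-69.29, 118.12], [-61.27, 80.66], [-181.25, 117.63], [-171.15, -9.14], [-177.46, 177.46]. Speed limits (degrees/s): [159.86, 159.86, 180, 180, 180, 180].

## Interface

Orientations are given as a 3x3 rotation matrix whose columns are the frame's x, y, z axes.
In Python, from station import monitor, cams, ticket gives the robot as it stands.
- The arm moves only by the tool drive_tool, never from a script. Its argument "moves" is a list of rows, each an object with "delta_pos": the shift along the tool's x, y, z in mm, a list of three; "turn": the turn about the tool's z in rad; "claw": the opening, from 0 (shut) to 1 (fully open). A call has 1 to 12 rows; each row shifts and turns the commanded pose from where the row before left it, along the tool's axes as they then stand; what a row does not reach is not made up. A row lasts 1/8 s, in which the tool goes at most 62.5 mm and 10.7 degrees, less where a joint would pass 70% of its speed; a pose out of reach is approached as far as the arm can. A call is refused whole if a number of a shift passes 62.5 or a number of a turn 0.188, either way. A call with a gripper value outside its range is refused whole. The fingers move at their own pace and stop on an object; the grip force is fixed at half the most. Time passes only in rows, so rows that do not move let the fingers close. It gives the time, the measured TCP pose, the force, the opening and the grip force at its end, in the units of the state.
- monitor.sense(): the state, without advancing time (a new reading comes with each control period).
- cams.capture(name): name is "side" or "top" or "wrist"; returns a dict with "color" (400x640x3 uint8, red, green, blue), "range_z" (400x640 float32, m along the optical axis (not along the pixel's ray), 0 where there is no reading), "vertical_fov" (degrees; the focal length in pixels is half the picture's height over the tangent of half this angle, whatever the lens; pixels are square), "cx", "cy" (the principal point, pixels), "extrinsics" (4x4, takes a point from camera to world coordinates). Camera axes: x right, y down, z forward; pixel columns grow to the right and rows downward; lengths in m; the calibration is good to about 2 mm. The wrist camera is an equidistant fisheye: a pixel r from the principal point sees the ray r / f radians off the axis. A picture is of the moment at which its call begins.
- ticket.finish_job(): hands the job in; it is judged then, once.
The state is a dict: "time_s": time; "joints": joint angles; "joint_velocities": joint speeds; "effort": joint torques, N m; "tcp_pos": TCP position; "ee_rot": TCP orientation; "wrist_force": force on the tool from outside, world axes, zero at the start; "moment": the same for the moment, N m; "gripper_width": opening from 0.0 (shut) to 1.0 (fully open); "gripper_force": force on a finger pad.
Only numpy, scipy, OpenCV 4.12 (cv2) and the standard library are available. Lean on these libraries where they do the work, as an engineer would, in place of code of your own. Each camera call takes 0.05 s, during which the arm holds its last target. There are 200 camera calls.

## Working session

There is one attempt and no reset: what is moved stays moved. The work goes in short steps, Python scripts to look and compute and a tool call to move; the robot and the scene stay as the last step left them, time stands still between calls to the robot, and variables do not carry over. Pictures are saved under pics/ and viewed, at most 10 in all, crops included, and the job is handed in when it is done.

Besides the shell and the picture viewer there is one more tool, called after ">>>" as a command line: name --argument value ..., lists and objects as JSON in quotes. drive_tool: Moves the arm, as the interface text tells. Its arguments: {"type":"object","properties":{"moves":{"type":"array","items":{"type":"object","properties":{"delta_pos":{"type":"array","items":{"type":"number"}},"turn":{"type":"number"},"claw":{"type":"number"}}}}},"required":["moves"]}

```bash
mkdir -p pics; cat > h.py <<'E'
import numpy as np, cv2, json
from station import monitor, cams, ticket
def cap(n):
    d=cams.capture(n); np.savez('last_'+n,**d); return d
def pts(d):
    R=d['range_z']; h,w=R.shape; f=h/2/np.tan(np.radians(d['vertical_fov'])/2)
    u,v=np.meshgrid(np.arange(w),np.arange(h)); x=(u-d['cx'])/f; y=(v-d['cy'])/f
    P=np.stack([x*R,y*R,R,np.ones_like(R)],-1)@np.array(d['extrinsics']).T
    P=P[...,:3]; P[R<=0]=np.nan; return P
E
python3 - <<'E'
from h import *
s=monitor.sense(); print(s['time_s'],s['tcp_pos'],np.round(s['ee_rot'],3).tolist(),s['gripper_width'])
for n in('top','side'):
    d=cap(n); cv2.imwrite(f'pics/{n}0.png',d['color'][...,::-1]); print(n,d['vertical_fov'],d['cx'],d['cy'],np.round(d['extrinsics'],3).tolist(),(d['range_z']>0).mean())
E
```

```text
0.0 [0.23260482 0.5794495  0.22144296] [[0.928, -0.373, -0.001], [-0.373, -0.928, -0.002], [0.0, 0.002, -1.0]] 0.9980364162302549
top 56.41248601714063 323.06382764124186 196.14853846824082 [[0.024, -0.998, 0.066, 0.48], [-1.0, -0.023, 0.008, 0.034], [-0.006, -0.066, -0.998, 0.967], [0.0, 0.0, 0.0, 1.0]] 0.99601953125
side 57.1130902883309 318.267379561678 202.2863728451441 [[0.841, -0.287, 0.459, 0.171], [-0.541, -0.468, 0.699, -0.535], [0.014, -0.836, -0.548, 0.591], [0.0, 0.0, 0.0, 1.0]] 0.99597265625
```

View pics/top0.png

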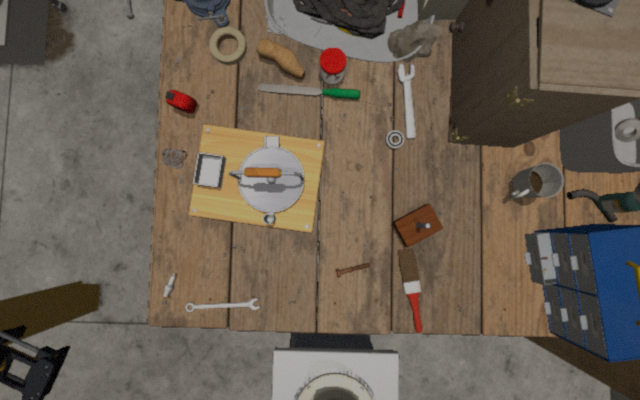

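View pics/side0.png

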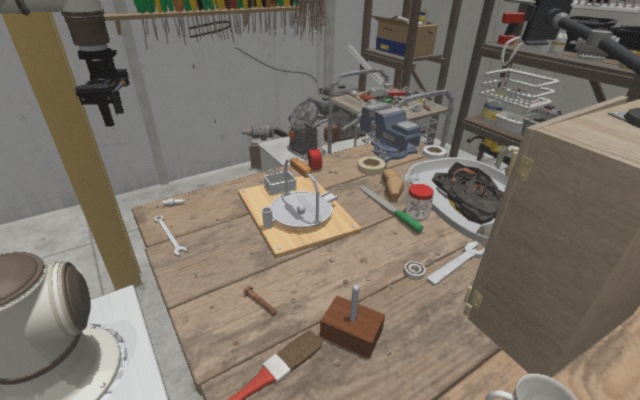

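The top view shows the dish at (271,180), with its lip at (272,142) and tube at (270,219). The orange grip is at (263,173), the catch box at (209,171) and the pin block at (418,225), with the pin near (428,226). In the side view the pin is at (355,300), and the bolt and bearing are well clear of it.

```bash
python3 - <<'E'
from h import *
L={n:dict(np.load(f'last_{n}.npz')) for n in('top','side')}
boxes={'top':dict(pin=(395,205,442,246),grip=(238,160,288,184),tube=(258,206,284,228),board=(188,122,328,234)),
 'side':dict(pin=(318,280,388,355),grip=(285,155,325,185),tube=(255,200,280,235),board=(235,165,360,252))}
f=lambda a:np.round(a,4).tolist()
for n,d in L.items():
    P=pts(d); hsv=cv2.cvtColor(d['color'],cv2.COLOR_RGB2HSV).astype(int)
    def reg(k):
        a,b,c,e=boxes[n][k]; return P[b:e,a:c].reshape(-1,3),hsv[b:e,a:c].reshape(-1,3)
    p,h=reg('pin'); m=(p[:,2]>.055); print(n,'pin n',m.sum(),f(np.median(p[m],0)),'max z',np.nanmax(p[:,2]),'sample',f(p[m][::max(1,m.sum()//8)]))
    b=(p[:,2]>.035)&(p[:,2]<.053); 
    r=cv2.minAreaRect((p[b][:,:2]*1000).astype(np.float32)); print(' block mm',r,np.median(p[b][:,2]))
    p,h=reg('grip'); m=(h[:,0]<18)&(h[:,1]>130)&(p[:,2]>.13)&(p[:,2]<.2)
    print(' grip',m.sum(),cv2.minAreaRect((p[m][:,:2]*1000).astype(np.float32)),np.nanpercentile(p[m][:,2],[5,50,95]))
    p,h=reg('tube'); m=(p[:,2]>.058)&(p[:,2]<.08); 
    if m.sum()>3: print(' tube',m.sum(),cv2.minEnclosingCircle((p[m][:,:2]*1000).astype(np.float32)),f(np.median(p[m],0)))
    p,h=reg('board'); m=(h[:,0]>10)&(h[:,0]<30)&(h[:,1]>70)&(abs(p[:,2]-.015)<.008)
    print(' board',m.sum(),cv2.minAreaRect((p[m][:,:2]*1000).astype(np.float32)),np.median(p[m][:,2]))
    m=(abs(p[:,2]-.051)<.006)&(p[:,1]>.25); print(' z range',np.nanpercentile(p[:,2],[1,50,99]))
E
```

```text
top pin n 62 [0.4746, -0.1926, 0.1062] max z 0.12734093675031943 sample [[0.4794, -0.1957, 0.0583], [0.4798, -0.1973, 0.1148], [0.4773, -0.1926, 0.1067], [0.4745, -0.1915, 0.0653], [0.4752, -0.1925, 0.1244], [0.4723, -0.1911, 0.0767], [0.4731, -0.1939, 0.1273], [0.4702, -0.1925, 0.0897], [0.4709, -0.1988, 0.1259]]
 block mm ((473.7066345214844, -196.54747009277344), (70.3880615234375, 100.95915985107422), 29.66942596435547) 0.044575292362061814
 grip 287 ((580.8153686523438, 172.9681396484375), (17.749256134033203, 73.98062133789062), 1.235484004020691) [0.16940247 0.17169999 0.17417028]
 tube 47 ((481.0641174316406, 172.35687255859375), 13.012907981872559) [0.4806, 0.1744, 0.0678]
 board 6597 ((603.1832885742188, 210.38067626953125), (320.56298828125, 275.8331298828125), 83.4041748046875) 0.014953390335144312
 z range [-0.00503104  0.01511438  0.17163208]
side pin n 196 [0.471, -0.1994, 0.0957] max z 0.12578664577875037 sample [[0.4757, -0.192, 0.1242], [0.472, -0.1996, 0.1232], [0.468, -0.1975, 0.1138], [0.4778, -0.2002, 0.1032], [0.4714, -0.2007, 0.0973], [0.4696, -0.1957, 0.0834], [0.4733, -0.2004, 0.0779], [0.472, -0.2002, 0.0679], [0.4714, -0.1993, 0.0567]]
 block mm ((474.50311279296875, -196.05413818359375), (73.11738586425781, 100.3458251953125), 29.904315948486328) 0.04425621210969333
 grip 46 ((577.9786987304688, 168.73065185546875), (16.062211990356445, 66.247314453125), 6.900140762329102) [0.16750541 0.17067578 0.17213635]
 tube 72 ((480.8184509277344, 172.3389434814453), 13.798545837402344) [0.4815, 0.1723, 0.0643]
 board 3175 ((615.6072998046875, 222.47181701660156), (350.140869140625, 297.6659240722656), 83.18206024169922) 0.014168760932122604
 z range [-0.82173681  0.01345082  0.15996456]
```

>>> drive_tool --moves '[{"turn": -0.127},{"turn": -0.127},{"turn": -0.128},{"delta_pos": [40,20,0]},{"delta_pos": [40,40,0]},{"delta_pos": [40,40,0]},{"delta_pos": [30,50,0]},{"delta_pos": [20,50,0]},{"delta_pos": [10,50,0]},{"delta_pos": [10,50,0]},{"delta_pos": [10,50,0]},{"delta_pos": [0,50,0]}]'

```text
invalid input
```

>>> drive_tool --moves '[{"delta_pos": [0,0,0],"turn": -0.127,"claw": 1},{"delta_pos": [0,0,0],"turn": -0.127,"claw": 1},{"delta_pos": [0,0,0],"turn": -0.128,"claw": 1},{"delta_pos": [40,20,0],"turn": 0,"claw": 1},{"delta_pos": [40,40,0],"turn": 0,"claw": 1},{"delta_pos": [40,40,0],"turn": 0,"claw": 1},{"delta_pos": [30,50,0],"turn": 0,"claw": 1},{"delta_pos": [20,50,0],"turn": 0,"claw": 1},{"delta_pos": [10,50,0],"turn": 0,"claw": 1},{"delta_pos": [10,50,0],"turn": 0,"claw": 1},{"delta_pos": [10,50,0],"turn": 0,"claw": 1},{"delta_pos": [0,50,0],"turn": 0,"claw": 1}]'

```text
time_s: 1.6
tcp_pos: [0.4329, 0.1783, 0.2222]
ee_rot: [[1.0, -0.0, -0.0], [-0.0, -1.0, -0.0], [-0.0, 0.0, -1.0]]
wrist_force: [0.7, -0.1, 0.5]
gripper_width: 1.003
gripper_force: 0.0
```

>>> drive_tool --moves '[{"delta_pos": [5,47,0],"turn": 0,"claw": 1},{"delta_pos": [5,47,0],"turn": 0,"claw": 1},{"delta_pos": [5,47,0],"turn": 0,"claw": 1},{"delta_pos": [5,47,0],"turn": 0,"claw": 1},{"delta_pos": [5,47,0],"turn": 0,"claw": 1},{"delta_pos": [5,47,0],"turn": 0,"claw": 1},{"delta_pos": [5,47,0],"turn": 0,"claw": 1},{"delta_pos": [6,46,0],"turn": 0,"claw": 1},{"delta_pos": [0,0,0],"turn": 0,"claw": 1}]'

```text
time_s: 2.72
tcp_pos: [0.4736, -0.1973, 0.2217]
ee_rot: [[1.0, -0.004, -0.002], [-0.004, -1.0, 0.0], [-0.002, -0.0, -1.0]]
wrist_force: [0.1, 0.3, -0.3]
gripper_width: 1.004
gripper_force: 0.0
```

```bash
python3 - <<'E'
from h import *
d=cap('wrist'); cv2.imwrite('pics/w1.png',d['color'][...,::-1]); print(d['cx'],d['cy'],d['vertical_fov'],np.round(d['extrinsics'],3).tolist()); print(monitor.sense()['tcp_pos'],monitor.sense()['joints'])
E
```

```text
322.79423174564863 195.63682740180883 65.70646984690485 [[-0.005, -0.958, -0.286, 0.552], [-1.0, 0.004, 0.002, -0.199], [-0.001, 0.286, -0.958, 0.384], [0.0, 0.0, 0.0, 1.0]]
[ 0.47345658 -0.19600548  0.22173174] [-4.33147667e+00  1.11431077e+01 -1.51130681e+01 -2.35123348e-02
 -6.38404078e+01  9.41839916e+01]
```

View pics/w1.png

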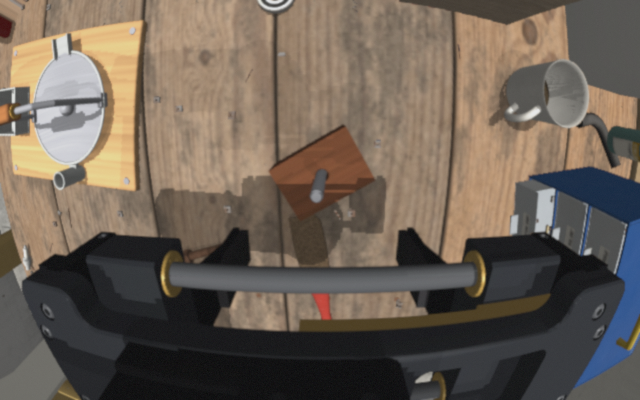

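The wrist view shows the pin at (318,187), centred between the finger tips (240 and 405). Descending.

>>> drive_tool --moves '[{"delta_pos": [0,0,30],"turn": 0,"claw": 1},{"delta_pos": [0,0,30],"turn": 0,"claw": 1},{"delta_pos": [0,0,30],"turn": 0,"claw": 1},{"delta_pos": [0,0,30],"turn": 0,"claw": 1},{"delta_pos": [0,0,20],"turn": 0,"claw": 1},{"delta_pos": [0,0,0],"turn": 0,"claw": 1},{"delta_pos": [0,0,0],"turn": 0,"claw": 0},{"delta_pos": [0,0,0],"turn": 0,"claw": 0},{"delta_pos": [0,0,0],"turn": 0,"claw": 0},{"delta_pos": [0,0,0],"turn": 0,"claw": 0},{"delta_pos": [0,0,0],"turn": 0,"claw": 0},{"delta_pos": [0,0,0],"turn": 0,"claw": 0}]'

```text
time_s: 4.28
tcp_pos: [0.474, -0.195, 0.0826]
ee_rot: [[1.0, 0.0, -0.0], [0.0, -1.0, 0.0], [-0.0, -0.0, -1.0]]
wrist_force: [-0.1, 0.6, -1.3]
gripper_width: 0.404
gripper_force: 0.0
```

>>> drive_tool --moves '[{"delta_pos": [0,0,0],"turn": 0,"claw": 0},{"delta_pos": [0,0,0],"turn": 0,"claw": 0},{"delta_pos": [0,0,0],"turn": 0,"claw": 0},{"delta_pos": [0,0,0],"turn": 0,"claw": 0},{"delta_pos": [0,0,0],"turn": 0,"claw": 0},{"delta_pos": [0,0,0],"turn": 0,"claw": 0}]'

```text
time_s: 5.03
tcp_pos: [0.474, -0.1949, 0.0825]
ee_rot: [[1.0, 0.0, -0.0], [0.0, -1.0, 0.0], [-0.0, -0.0, -1.0]]
wrist_force: [0.6, 0.2, 0.7]
gripper_width: 0.131
gripper_force: 30.0
```

>>> drive_tool --moves '[{"delta_pos": [0,0,-20],"turn": 0,"claw": 0},{"delta_pos": [0,0,-30],"turn": 0,"claw": 0},{"delta_pos": [0,0,-30],"turn": 0,"claw": 0},{"delta_pos": [0,0,-25],"turn": 0,"claw": 0},{"delta_pos": [1,-30,0],"turn": 0,"claw": 0},{"delta_pos": [1,-40,0],"turn": 0,"claw": 0},{"delta_pos": [1,-40,0],"turn": 0,"claw": 0},{"delta_pos": [1,-40,0],"turn": 0,"claw": 0},{"delta_pos": [1,-40,0],"turn": 0,"claw": 0},{"delta_pos": [1,-40,0],"turn": 0,"claw": 0},{"delta_pos": [1,-40,0],"turn": 0,"claw": 0},{"delta_pos": [0,-40,0],"turn": 0,"claw": 0}]'

```text
time_s: 6.52
tcp_pos: [0.4806, 0.1163, 0.1874]
ee_rot: [[1.0, 0.0, -0.0], [0.0, -1.0, -0.0], [-0.0, 0.0, -1.0]]
wrist_force: [0.8, -0.1, -0.5]
gripper_width: 0.123
gripper_force: 30.0
```

>>> drive_tool --moves '[{"delta_pos": [0,-30,0],"turn": 0,"claw": 0},{"delta_pos": [0,-20,0],"turn": 0,"claw": 0},{"delta_pos": [0,-7,0],"turn": 0,"claw": 0},{"delta_pos": [0,0,0],"turn": 0,"claw": 0},{"delta_pos": [0,0,0],"turn": 0,"claw": 0}]'

```text
time_s: 7.15
tcp_pos: [0.4808, 0.1712, 0.1875]
ee_rot: [[1.0, -0.001, -0.0], [-0.001, -1.0, -0.0], [-0.0, 0.0, -1.0]]
wrist_force: [-0.4, -0.3, -1.6]
gripper_width: 0.128
gripper_force: 30.0
```

```bash
python3 - <<'E'
from h import *
s=monitor.sense(); print(s['tcp_pos'],np.round(s['ee_rot'],3).tolist())
d=cap('side'); P=pts(d); cv2.imwrite('pics/s2.png',cv2.resize(d['color'][100:260,190:390,::-1],None,fx=4,fy=4)[:600])
z=P[...,2]; x=P[...,0]; y=P[...,1]
m=(abs(x-.481)<.03)&(abs(y-.1724)<.03)
for a,b in((.058,.08),(.11,.12),(.12,.13),(.13,.15),(.15,.165)):
    k=m&(z>a)&(z<b); print(a,k.sum(),np.round(np.median(P[k],0),4) if k.sum() else '')
g=m&(z>.09); print('lowest',np.nanpercentile(z[g],[1,5]))
E
```

```text
[0.48080836 0.1711901  0.18750756] [[1.0, -0.001, -0.0], [-0.001, -1.0, -0.0], [-0.0, 0.0, -1.0]]
0.058 72 [0.4814 0.1709 0.0636]
0.11 0 
0.12 8 [0.479  0.1677 0.1249]
0.13 37 [0.4787 0.167  0.1405]
0.15 28 [0.4776 0.1666 0.1585]
lowest [0.13448113 0.16597212]
```

View pics/s2.png

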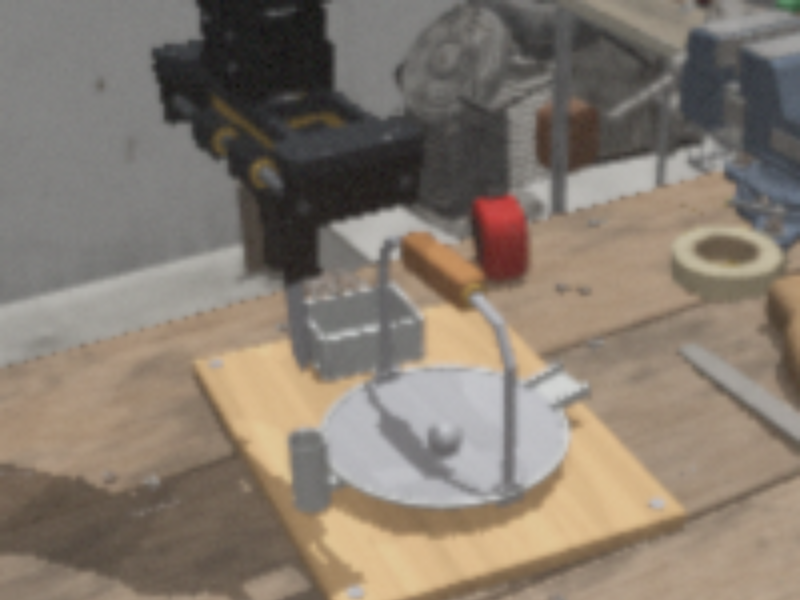

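The pin hangs upright in the fingers about 40 mm above the tube, which is at crop position (310,440). The pin axis is at about (0.4805,0.1715) and the tube at (0.481,0.1724), so I'll shift 1 mm and insert.

>>> drive_tool --moves '[{"delta_pos": [0,-1,20],"turn": 0,"claw": 0},{"delta_pos": [0,0,20],"turn": 0,"claw": 0},{"delta_pos": [0,0,10],"turn": 0,"claw": 0},{"delta_pos": [0,0,8],"turn": 0,"claw": 0},{"delta_pos": [0,0,8],"turn": 0,"claw": 0},{"delta_pos": [0,0,8],"turn": 0,"claw": 0},{"delta_pos": [0,0,8],"turn": 0,"claw": 0},{"delta_pos": [0,0,0],"turn": 0,"claw": 0}]'

```text
time_s: 8.2
tcp_pos: [0.4805, 0.1728, 0.1049]
ee_rot: [[1.0, 0.0, -0.001], [0.0, -1.0, -0.001], [-0.001, 0.001, -1.0]]
wrist_force: [-0.3, -0.5, -0.2]
gripper_width: 0.126
gripper_force: 30.0
```

>>> drive_tool --moves '[{"delta_pos": [0,0,6],"turn": 0,"claw": 0},{"delta_pos": [0,0,5],"turn": 0,"claw": 0},{"delta_pos": [0,0,0],"turn": 0,"claw": 0},{"delta_pos": [0,0,0],"turn": 0,"claw": 0.3},{"delta_pos": [0,0,0],"turn": 0,"claw": 0.5},{"delta_pos": [0,0,0],"turn": 0,"claw": 0.6},{"delta_pos": [0,0,0],"turn": 0,"claw": 0.6},{"delta_pos": [0,0,0],"turn": 0,"claw": 0.6},{"delta_pos": [0,0,0],"turn": 0,"claw": 0.6}]'

```text
time_s: 9.32
tcp_pos: [0.4809, 0.173, 0.0946]
ee_rot: [[1.0, 0.0, 0.0], [0.0, -1.0, 0.0], [0.0, -0.0, -1.0]]
wrist_force: [0.8, -0.2, 0.6]
gripper_width: 0.591
gripper_force: 0.0
```

>>> drive_tool --moves '[{"delta_pos": [0,0,-20],"turn": 0,"claw": 0.7},{"delta_pos": [0,0,-30],"turn": 0,"claw": 0.8},{"delta_pos": [0,0,-40],"turn": 0,"claw": 0.8},{"delta_pos": [0,0,-40],"turn": 0,"claw": 0.8},{"delta_pos": [0,0,0],"turn": 0.185,"claw": 0.8},{"delta_pos": [0,0,0],"turn": 0.185,"claw": 0.8},{"delta_pos": [0,0,0],"turn": 0.185,"claw": 0.8},{"delta_pos": [0,0,0],"turn": 0.185,"claw": 0.8},{"delta_pos": [0,0,0],"turn": 0.185,"claw": 0.8},{"delta_pos": [0,0,0],"turn": 0.185,"claw": 0.8},{"delta_pos": [0,0,0],"turn": 0.185,"claw": 0.8},{"delta_pos": [0,0,0],"turn": 0.185,"claw": 0.8}]'

```text
time_s: 10.82
tcp_pos: [0.4808, 0.173, 0.2245]
ee_rot: [[0.085, -0.996, -0.0], [-0.996, -0.085, -0.0], [0.0, 0.0, -1.0]]
wrist_force: [0.7, -0.5, -0.5]
gripper_width: 0.799
gripper_force: 0.0
```

```bash
python3 - <<'E'
from h import *
s=monitor.sense(); print(s['time_s'],s['tcp_pos'],np.round(s['ee_rot'],3).tolist(),s['gripper_width'])
d=cap('side'); P=pts(d); cv2.imwrite('pics/s3.png',cv2.resize(d['color'][100:260,190:390,::-1],None,fx=4,fy=4)[:600])
z=P[...,2]; m=(abs(P[...,0]-.481)<.025)&(abs(P[...,1]-.1724)<.025)&(z<.16)
for a,b in((.058,.066),(.075,.09),(.1,.115),(.12,.15)):
    k=m&(z>a)&(z<b); print(a,k.sum(),np.round(np.median(P[k],0),4) if k.sum() else '')
print('pin top',np.nanmax(z[m]))
hsv=cv2.cvtColor(d['color'],cv2.COLOR_RGB2HSV).astype(int)
k=(hsv[...,0]<18)&(hsv[...,1]>130)&(z>.13)&(z<.2)&(abs(P[...,0]-.58)<.06)&(abs(P[...,1]-.17)<.07)
print('grip',k.sum(),cv2.minAreaRect((P[k][:,:2]*1000).astype(np.float32)))
E
```

```text
10.825 [0.48079627 0.17297345 0.22446838] [[0.085, -0.996, -0.0], [-0.996, -0.085, -0.0], [0.0, 0.0, -1.0]] 0.7987237931857448
0.058 32 [0.4792 0.1648 0.0624]
0.075 23 [0.4743 0.1647 0.0831]
0.1 25 [0.4721 0.1626 0.1077]
0.12 20 [0.4725 0.1615 0.1256]
pin top 0.12790586147765232
grip 46 ((580.2755737304688, 167.4224090576172), (66.06026458740234, 18.497461318969727), 89.11775207519531)
```

View pics/s3.png

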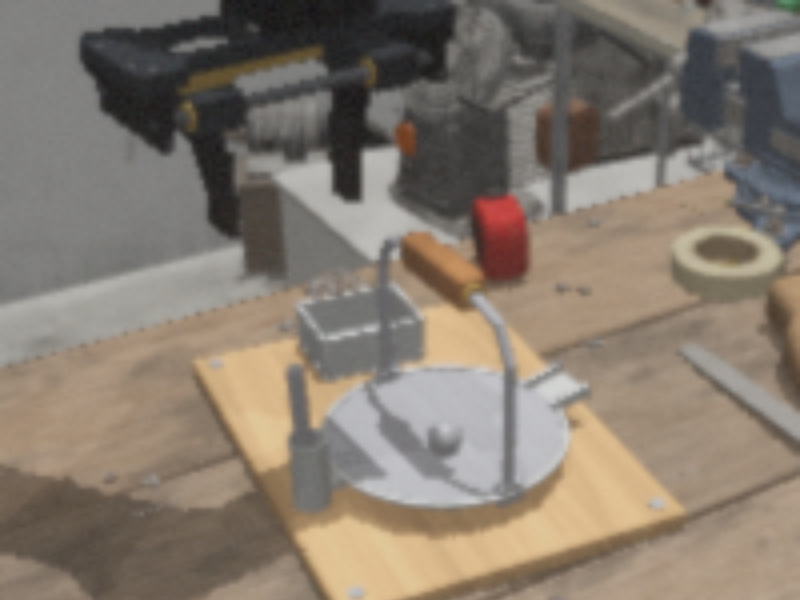

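The pin stands in the tube at crop position (300,400), leaning slightly against the bore. The dish, ball and handle have not moved. Next I'll move over the grip.

>>> drive_tool --moves '[{"delta_pos": [0,0,0],"turn": 0.085,"claw": 1},{"delta_pos": [0,-25,0],"turn": 0,"claw": 1},{"delta_pos": [0,-30,0],"turn": 0,"claw": 1},{"delta_pos": [0,-30,0],"turn": 0,"claw": 1},{"delta_pos": [0,-15,0],"turn": 0,"claw": 1},{"delta_pos": [0,0,0],"turn": 0,"claw": 1},{"delta_pos": [0,0,20],"turn": 0,"claw": 1},{"delta_pos": [0,0,0],"turn": 0,"claw": 1}]'

```text
time_s: 11.88
tcp_pos: [0.579, 0.1732, 0.2033]
ee_rot: [[0.007, -1.0, -0.004], [-1.0, -0.007, -0.001], [0.001, 0.004, -1.0]]
wrist_force: [-0.3, -0.1, 0.4]
gripper_width: 1.001
gripper_force: 0.0
```

```bash
python3 - <<'E'
from h import *
s=monitor.sense(); print(s['time_s'],s['tcp_pos'],np.round(s['ee_rot'],3).tolist(),s['gripper_width'],s['joints'])
d=cap('wrist'); cv2.imwrite('pics/w4.png',d['color'][...,::-1])
E
```

```text
11.875 [0.57898774 0.17318401 0.20331467] [[0.007, -1.0, -0.004], [-1.0, -0.007, -0.001], [0.001, 0.004, -1.0]] 1.0014986312306697 [ 3.19633623e+01  2.09374270e+01 -4.06991006e+00 -4.61805328e-02
 -6.52140611e+01 -3.15614598e+01]
```

View pics/w4.png

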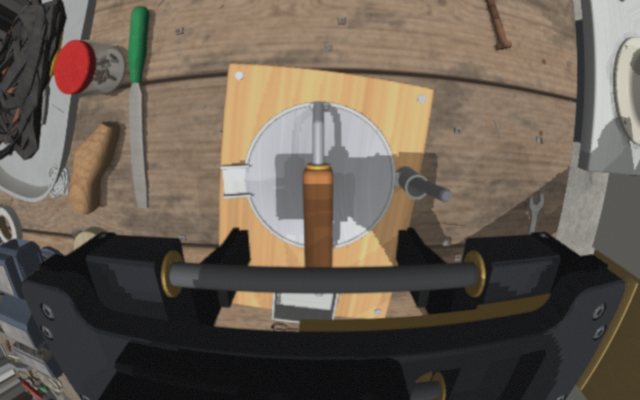

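The grip spans columns 304–332, between finger tips at 240 and 405, so it is centred to about 1.5 mm. The pin is still in the tube.

>>> drive_tool --moves '[{"delta_pos": [0,-1,20],"turn": 0,"claw": 1},{"delta_pos": [0,0,20],"turn": 0,"claw": 1},{"delta_pos": [0,0,20],"turn": 0,"claw": 1},{"delta_pos": [0,0,2],"turn": 0,"claw": 1},{"delta_pos": [0,0,0],"turn": 0,"claw": 1},{"delta_pos": [0,0,0],"turn": 0,"claw": 0.6},{"delta_pos": [0,0,0],"turn": 0,"claw": 0.5},{"delta_pos": [0,0,0],"turn": 0,"claw": 0.4},{"delta_pos": [0,0,0],"turn": 0,"claw": 0.35},{"delta_pos": [0,0,0],"turn": 0,"claw": 0.3},{"delta_pos": [0,0,0],"turn": 0,"claw": 0.28}]'

```text
time_s: 13.3
tcp_pos: [0.5819, 0.1736, 0.1425]
ee_rot: [[0.006, -1.0, -0.0], [-1.0, -0.006, -0.0], [0.0, 0.0, -1.0]]
wrist_force: [-0.6, 0.3, -0.0]
gripper_width: 0.402
gripper_force: 0.0
```

>>> drive_tool --moves '[{"delta_pos": [0,0,0],"turn": 0,"claw": 0.26},{"delta_pos": [0,0,0],"turn": 0,"claw": 0.24},{"delta_pos": [0,0,0],"turn": 0,"claw": 0.22},{"delta_pos": [0,0,0],"turn": 0,"claw": 0.2},{"delta_pos": [0,0,0],"turn": 0,"claw": 0},{"delta_pos": [0,0,0],"turn": 0,"claw": 0},{"delta_pos": [0,0,0],"turn": 0,"claw": 0},{"delta_pos": [0,0,0],"turn": 0,"claw": 0}]'

```text
time_s: 14.3
tcp_pos: [0.5822, 0.1737, 0.1426]
ee_rot: [[0.006, -1.0, 0.001], [-1.0, -0.006, 0.0], [-0.0, -0.001, -1.0]]
wrist_force: [1.8, 0.4, -0.8]
gripper_width: 0.23
gripper_force: 30.0
```

Gripped (0.23 is about 20 mm). Next is a gentle 62 mm lift.

>>> drive_tool --moves '[{"delta_pos": [0,0,-3],"turn": 0,"claw": 0},{"delta_pos": [0,0,-5],"turn": 0,"claw": 0},{"delta_pos": [0,0,-7],"turn": 0,"claw": 0},{"delta_pos": [0,0,-8],"turn": 0,"claw": 0},{"delta_pos": [0,0,-8],"turn": 0,"claw": 0},{"delta_pos": [0,0,-8],"turn": 0,"claw": 0},{"delta_pos": [0,0,-8],"turn": 0,"claw": 0},{"delta_pos": [0,0,-7],"turn": 0,"claw": 0},{"delta_pos": [0,0,-5],"turn": 0,"claw": 0},{"delta_pos": [0,0,-3],"turn": 0,"claw": 0},{"delta_pos": [0,0,0],"turn": 0,"claw": 0},{"delta_pos": [0,0,0],"turn": 0,"claw": 0}]'

```text
time_s: 15.8
tcp_pos: [0.5817, 0.1736, 0.2042]
ee_rot: [[0.006, -1.0, -0.001], [-1.0, -0.006, -0.0], [0.0, 0.001, -1.0]]
wrist_force: [0.9, 0.5, -5.2]
gripper_width: 0.23
gripper_force: 30.0
```

```bash
python3 - <<'E'
from h import *
s=monitor.sense(); print(s['time_s'],s['tcp_pos'],np.round(s['ee_rot'],3).tolist(),s['gripper_width'],s['wrist_force'])
d=cap('side'); P=pts(d); cv2.imwrite('pics/s5.png',cv2.resize(d['color'][100:260,190:390,::-1],None,fx=4,fy=4)[:600])
E
```

```text
15.8 [0.5817201  0.17357375 0.20419033] [[0.006, -1.0, -0.001], [-1.0, -0.006, -0.0], [0.0, 0.001, -1.0]] 0.23003599589220813 [ 0.89585738  0.47012514 -5.15895653]
```

View pics/s5.png

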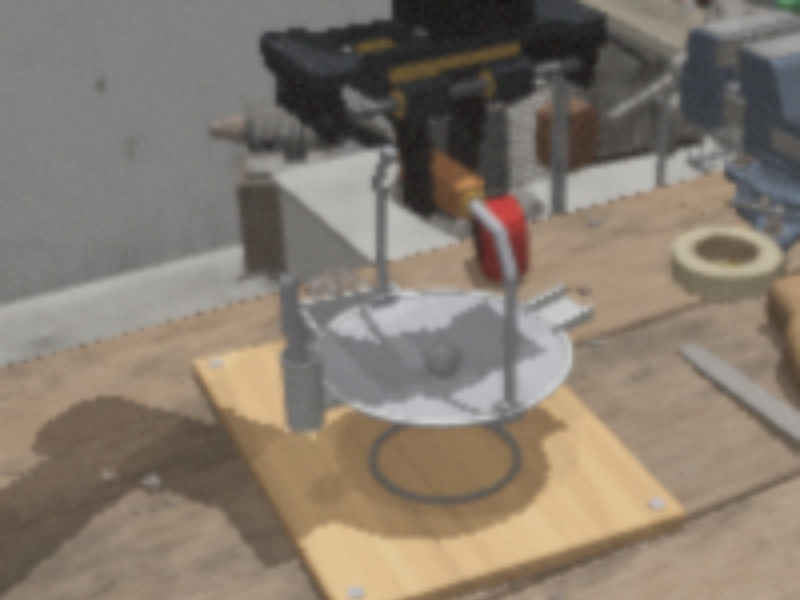

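The dish is in the air and level, with the ball at the middle (440,358) and the pin in the tube. Board +y is at yaw ≈ 83.4°, so I'll turn 1.45 rad smoothly.

>>> drive_tool --moves '[{"delta_pos": [0,0,0],"turn": -0.03,"claw": 0},{"delta_pos": [0,0,0],"turn": -0.06,"claw": 0},{"delta_pos": [0,0,0],"turn": -0.09,"claw": 0},{"delta_pos": [0,0,0],"turn": -0.09,"claw": 0},{"delta_pos": [0,0,0],"turn": -0.09,"claw": 0},{"delta_pos": [0,0,0],"turn": -0.09,"claw": 0},{"delta_pos": [0,0,0],"turn": -0.09,"claw": 0},{"delta_pos": [0,0,0],"turn": -0.09,"claw": 0},{"delta_pos": [0,0,0],"turn": -0.09,"claw": 0},{"delta_pos": [0,0,0],"turn": -0.09,"claw": 0},{"delta_pos": [0,0,0],"turn": -0.09,"claw": 0},{"delta_pos": [0,0,0],"turn": -0.09,"claw": 0}]'

```text
time_s: 17.35
tcp_pos: [0.5818, 0.1737, 0.2044]
ee_rot: [[0.841, -0.54, -0.0], [-0.54, -0.841, -0.0], [-0.0, 0.0, -1.0]]
wrist_force: [-0.3, 0.0, -5.8]
gripper_width: 0.227
gripper_force: 30.0
```

>>> drive_tool --moves '[{"delta_pos": [0,0,0],"turn": -0.09,"claw": 0},{"delta_pos": [0,0,0],"turn": -0.09,"claw": 0},{"delta_pos": [0,0,0],"turn": -0.09,"claw": 0},{"delta_pos": [0,0,0],"turn": -0.09,"claw": 0},{"delta_pos": [0,0,0],"turn": -0.06,"claw": 0},{"delta_pos": [0,0,0],"turn": -0.04,"claw": 0},{"delta_pos": [0,0,0],"turn": 0,"claw": 0},{"delta_pos": [0,0,0],"turn": 0,"claw": 0},{"delta_pos": [0,0,0],"turn": 0,"claw": 0},{"delta_pos": [0,0,0],"turn": 0,"claw": 0}]'

```text
time_s: 18.6
tcp_pos: [0.5819, 0.1737, 0.2045]
ee_rot: [[0.993, -0.115, -0.0], [-0.115, -0.993, -0.0], [-0.0, 0.0, -1.0]]
wrist_force: [0.2, -0.3, -5.8]
gripper_width: 0.228
gripper_force: 30.0
```

```bash
python3 - <<'E'
from h import *
s=monitor.sense(); print(s['time_s'],s['tcp_pos'],np.round(s['ee_rot'],3).tolist(),s['gripper_width'],s['wrist_force'])
d=cap('side'); a=cv2.resize(d['color'][100:250,190:390,::-1],None,fx=4,fy=4)
cv2.imwrite('pics/s6.png',a)
cv2.imwrite('pics/w6.png',cap('wrist')['color'][...,::-1])
E
```

```text
18.6 [0.58189241 0.17365746 0.20454235] [[0.993, -0.115, -0.0], [-0.115, -0.993, -0.0], [-0.0, 0.0, -1.0]] 0.22844502936507852 [ 0.16888417 -0.28699763 -5.83089804]
```

View pics/s6.png

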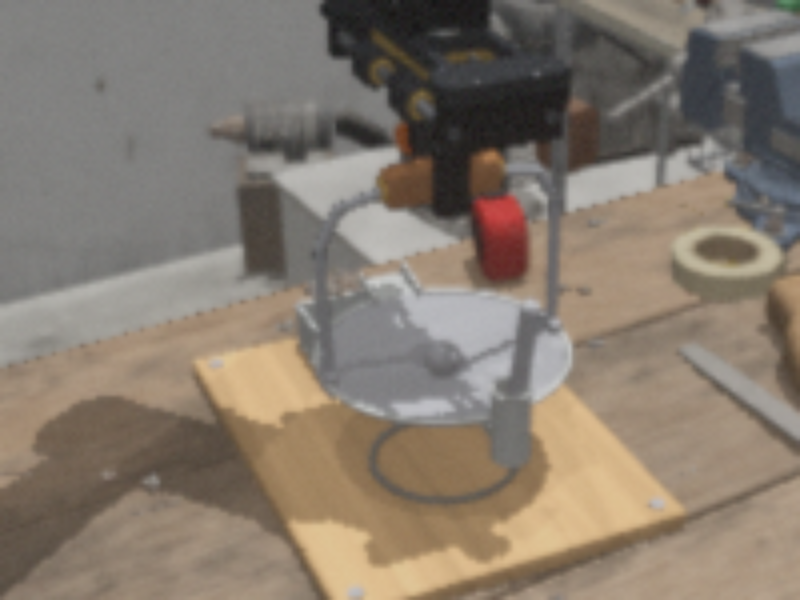

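View pics/w6.png

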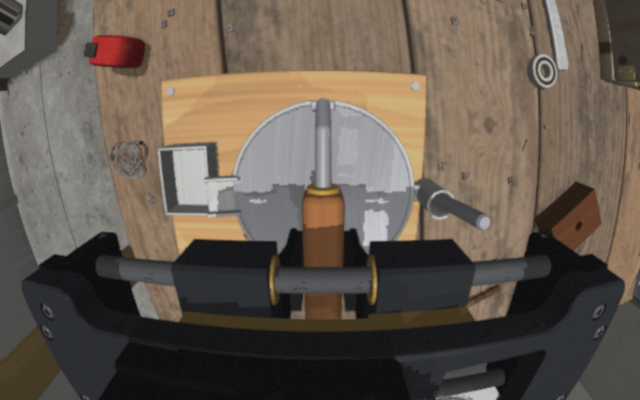

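The dish is level in the air, with its lip pointing at the catch box (wrist view 220,190). The ball is in the middle (side crop 440,358) and the pin is in the tube.

```bash
python3 -c "
from station import ticket
print(ticket.finish_job())"
```

```text
the job is handed in; nothing more can be done
None
```

The job is handed in, with no verdict returned: the pin is in the tube, and the dish is held level about 6 cm above its seat with the lip at the catch box and the ball in the middle.

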